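Clamp a jar and break its tight twist-off cap free

TASK

Open the glass jar of hazelnuts that stands loose between the jaws of the wooden clamp board: first brace it by swinging the clamp lever a quarter turn anticlockwise until it lies over the steel mark on the board, then unscrew the tight metal cap anticlockwise until its threads let go and lift it straight up just clear, its lower edge about 2 cm above the jar's mouth. Finish while still holding the cap there, level and centred over the mouth; put nothing down and do not let go. Leave the jar clamped, upright and down on the board, and do not disturb the other things.

Things in the scene. Friction and masses are not known exactly. Their poses are not given: they have to be found in the camera images.
- clamp_board: Fixed beech board, 170 mm in x, y -145 to +125 mm from its origin (at worktop height), deck top 20 mm up; -x faces the robot, within 0.35 rad. Fixed V jaw at +y (68 mm high over the worktop); sliding jaw on the jar's -y side (62 mm high) moves along +y 6.4 mm per rad of the lever, driven by its cam. Play round the jar at lever 0: 5 mm.
- lever (a joint): Clamp lever, vertical hinge at lever_pivot. 0: open, pointing along the board's -x; grows anticlockwise seen from above; 1.571: clamped, pointing along the board's -y over a thin steel strip inlaid in the deck; stop at 1.80, tighter than needed. Starts at 0 to 0.2. Stays where left; resists with 0.2 to 0.45 N m.
- lever_pivot (a point): Point on the lever's axis at deck height: 62 mm to -y of the board's origin, 20 mm above the worktop.
- lever_knob (a point): Middle of the upright black round knob at the lever's end, 22 mm across, from 61 to 95 mm above the worktop (this point at 78 mm), 62 mm from the lever's axis. The knob is fixed on the lever and can be pinched from above or pushed.
- jar_seat (a point): Point on the deck (20 mm above the worktop) where the jar's axis comes to stand when clamped: 45 mm to +y of the board's origin.
- jaw_pad: Sprung rubber face of the sliding jaw, 50 mm wide, 38 mm high. Lever clamped: it presses the jar into the V with about 25 N (5 N per mm of squeeze).
- jar: Loose round glass jar of hazelnuts, about 0.4 kg: body 68 mm across, 64 mm tall, neck 45 mm, mouth 94 mm above its underside. Origin: centre of its underside; z up. Starts on the deck between the open jaws, up to 3 mm from the seat, at any yaw. Unclamped, it turns with its cap.
- jar_mouth (a point): Centre of the jar's mouth (top of the neck), 94 mm above its underside.
- cap: Loose ribbed aluminium cap, 60 mm across, 18 mm high, 0.08 kg; origin: centre of its lower edge, z up. Closed: 79.5 mm above the jar's origin, x axes aligned. 3 lugs under 3 thread ramps; tight, 0.2 to 0.4 N m. Turned anticlockwise (from above) on the jar it rises up to 4 mm; lugs lift out only at 76 to 101 degrees, then meet the next ramp and turn no farther unless lifted.
- spice_tall: spice jar with a red lid, 45 mm across, 108 mm tall, loose, standing behind the clamp board
- spice_short: spice jar with a red lid, 44 mm across, 98 mm tall, heavy, beside the taller one
- tumbler: patterned drinking glass, 61 mm across, 124 mm tall, heavy, behind the board
- lemon: lemon, 78x55x56 mm, loose, behind and to the right of the lever
- teaspoon: teaspoon, 133 mm long, 13 mm high, loose, lying in front of the board

How it is judged:
By the outcome, as a careful person would: the job done as asked, in the order asked, and still so for the second after the job is handed in, while the arm keeps its last pose, push and grip.
It also fails if it takes over 48 s, if anything falls off the work surface, if the arm or the gripper's body presses on something with over 40 N, if the wrist force passes 120 N, or if a joint passes its speed limit or range.

ROBOT

A 6-joint arm with a two-finger parallel gripper is mounted at the origin on a cart in front of the work surface, level with it; the furniture and walls round the work are solid. World frame = base frame: x ahead of the robot, y to its left, z up, the work surface at z = 0. Lengths are in mm, angles in degrees, forces in N, time in s.
With the tool pointing down it reaches from about 350 to 850 mm from the base axis. Payload 8.1 kg.
Tool frame: the origin (TCP) lies midway between the tips of the shut fingers; the grasp point (between the pads) lies 19 mm behind it; z points along the fingers, y is the line along which they close (so a half turn about z gives the same grasp; the last joint's range is limited). The gripper opens to 85 mm and grips with 20 to 120 N. Pads are 22 mm wide; open, the fingers measure 114 mm over their backs; the gripper's body (76 mm by 85 mm) begins 54 mm behind the grasp point. The pads swing forward as they close: fully open they stand 13 mm farther back than shut.
Start: joints at [63.06, 7.471, 85.268, -0, 87.261, -4.893], TCP at [225.204, 556.137, 231.292] pointing down, gripper open.
Joint ranges: [-169.43, 169.43], [-51.17, 129.36], [1.28, 143.12], [-76.62, 256.62], [0, 156.53], [-152.29, 152.29]. Speed limits (degrees/s): [136.94, 136.94, 159.86, 180, 180, 180].

INTERFACE

Orientations are given as [roll, pitch, yaw] about the fixed x, y, z axes, in that order (R = Rz(yaw) Ry(pitch) Rx(roll)).
In Python, from bench import r gives the robot as it stands.
- The arm moves only by the tool apply_moves, never from a script. Its argument "steps" is a list of rows, each a list of 7 numbers: the opening, from -1 (shut) to 1 (fully open), then the shift along the tool's x, y, z in mm, then the turn, a rotation vector about the tool's x, y, z in units of 5 degrees (1.0 is 5 degrees). A call has exactly 8 rows; each row shifts and turns the commanded pose from where the row before left it, along the tool's axes as they then stand; what a row does not reach is not made up. A row lasts 1/10 s, in which the tool goes at most 50 mm and 8.59 degrees, less where a joint would pass 70% of its speed; a pose out of reach is approached as far as the arm can. A call is refused whole if a number of a shift passes 50 or a number of a turn 1, either way. A call with a gripper value outside its range is refused whole. The fingers move at their own pace and stop on an object; "squeeze" is the grip in N (left out, the last holds). Time passes only in rows, so rows that do not move let the fingers close, or fill a call up. It gives the time, the measured TCP pose, the force, the opening and the grip force at its end, in the units of the state.
- r.sense(): the state, without advancing time (a new reading comes with each control period).
- r.snapshot(name): name is "side" or "top" or "wrist"; returns a dict with "color" (384x512x3 uint8, blue, green, red), "depth" (384x512 float32, mm along the optical axis (not along the pixel's ray), 0 where there is no reading), "mtx" (3x3 intrinsics, pixels), "T" (4x4, takes a point from camera to world coordinates); the wrist camera has in their place "hand_eye" (4x4, takes a point from camera to tool coordinates, whose origin is the TCP and whose axes are the flange's). Camera axes: x right, y down, z forward; pixel columns grow to the right and rows downward; lengths in mm; the calibration is good to about 2 mm. A picture is of the moment at which its call begins: read the wrist's pose just before it.
- r.hand_in(): hands the job in; it is judged then, once.
The state is a dict: "time": time; "joint_pos": joint angles; "qd": joint speeds; "joint_efforts": joint torques, N m; "tool_pos": TCP position; "tcp_rot": TCP orientation; "ft_force": force on the tool from outside, world axes, zero at the start; "wrist_torque": the same for the moment, N m; "finger_gap": finger opening in mm; "grip_force": force on a finger pad.
Only numpy, scipy, OpenCV 4.12 (cv2) and the standard library are available. Lean on these libraries where they do the work, as an engineer would, in place of code of your own. Each camera call takes 0.05 s, during which the arm holds its last target. There are 200 camera calls.

## Working session

There is one attempt and no reset: what is moved stays moved. The work goes in short steps, Python scripts to look and compute and a tool call to move; the robot and the scene stay as the last step left them, time stands still between calls to the robot, and variables do not carry over. Pictures are saved under pics/ and viewed, at most 10 in all, crops included, and the job is handed in when it is done.

Besides the shell and the picture viewer there is one more tool, called after "Emit:" by a JSON object that holds its "api" and its "payload". apply_moves: Moves the arm, as the interface text tells. Its arguments: {"type":"object","properties":{"steps":{"type":"array"},"squeeze":{"type":"number"}},"required":["steps"]}

```bash
ls; mkdir -p pics; python3 - <<'E'
from bench import r
import cv2,numpy as np,pickle
s=r.sense();print(s)
d={}
for n in ("top","side"):
    c=r.snapshot(n);d[n]=c;print(n,c["mtx"].tolist(),np.round(c["T"],3).tolist())
    cv2.imwrite(f"pics/{n}0.png",c["color"])
pickle.dump(d,open("d0.pkl","wb"))
E
```

```text
pics
{'time': 0.0, 'joint_pos': array([ 6.30588560e+01,  7.51523883e+00,  8.53303246e+01,  4.63649800e-05,
        8.72606804e+01, -4.89295130e+00]), 'qd': array([0.02224244, 0.03472459, 0.06462153, 0.0031289 , 0.02030545,
       0.00324958]), 'joint_efforts': array([-1.27840744e-03, -5.69392884e+01, -5.00556529e+01, -4.00438466e-04,
        1.47504627e-02, -6.53979578e-05]), 'tool_pos': array([224.95886172, 555.63630176, 230.23304338]), 'tcp_rot': array([-1.79894147e+02, -9.10813554e-03,  1.57951797e+02]), 'ft_force': array([-0.06757019, -0.77511762, -0.36254525]), 'wrist_torque': array([-0.02862927, -0.02429002, -0.04400007]), 'grip_force': 0.0, 'finger_gap': 85.50898208221292}
top [[379.7290071523864, 0.0, 264.10789873874904], [0.0, 379.7290071523864, 194.15065002280193], [0.0, 0.0, 1.0]] [[0.02, -0.993, 0.117, 490.584], [-1.0, -0.017, 0.02, -182.176], [-0.018, -0.118, -0.993, 942.626], [0.0, 0.0, 0.0, 1.0]]
side [[419.8453577175765, 0.0, 255.69799802396196], [0.0, 419.8453577175765, 193.4349832189842], [0.0, 0.0, 1.0]] [[-0.751, -0.577, 0.321, 293.105], [-0.66, 0.664, -0.351, 143.449], [-0.011, -0.475, -0.88, 842.938], [0.0, 0.0, 0.0, 1.0]]
```

View pics/top0.png

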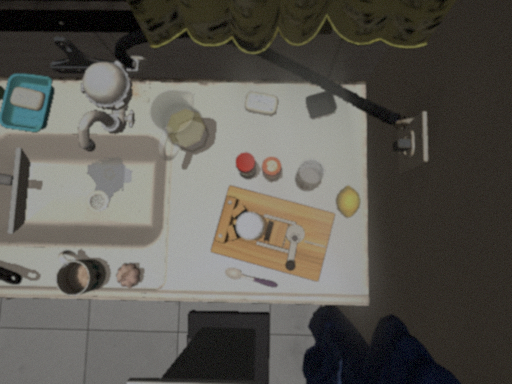

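View pics/side0.png

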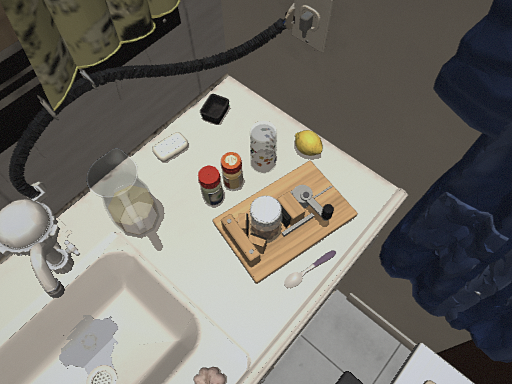

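The top view shows the jar cap at about (249,226), the lever pivot at (295,232) and the knob at (291,265). In the side view the cap is at (265,208) and the knob at (327,212). Next I'll enlarge both in one picture.

```bash
python3 - <<'E'
import cv2,numpy as np,pickle
d=pickle.load(open("d0.pkl","rb"))
t=d["top"]["color"][180:285,205:340];s=d["side"]["color"][155:285,205:365]
a=cv2.resize(t,None,fx=3,fy=3,interpolation=cv2.INTER_CUBIC);b=cv2.resize(s,None,fx=2.3,fy=2.3,interpolation=cv2.INTER_CUBIC)
h=max(a.shape[0],b.shape[0]);im=np.zeros((h,a.shape[1]+b.shape[1],3),np.uint8)
im[:a.shape[0],:a.shape[1]]=a;im[:b.shape[0],a.shape[1]:]=b
print(a.shape,b.shape,im.shape);cv2.imwrite("pics/c0.png",im)
E
```

```text
(315, 405, 3) (299, 368, 3) (315, 773, 3)
```

View pics/c0.png

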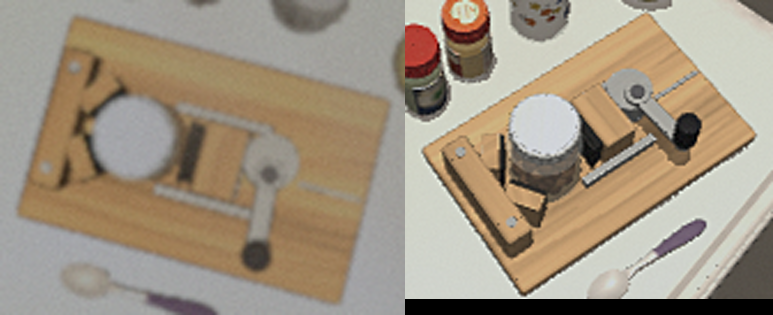

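The crop shows these positions, in crop pixels:

| Feature | Top | Side |
|---|---|---|
| Cap top | (133,138) | (140,127) |
| Knob top | (257,252) | (283,120) |
| Pivot bolt | (269,174) | (230,92) |
| Steel strip | running right from the pivot | – |

The board corners are visible in both views.

```bash
cat > h.py <<'E'
import numpy as np
def ray(c,u,v):
    T=np.array(c["T"]);d=T[:3,:3]@np.linalg.solve(c["mtx"],[u,v,1.]);return T[:3,3],d/np.linalg.norm(d)
def atz(c,uv,z):
    o,d=ray(c,*uv);return o+d*(z-o[2])/d[2]
def tri(c1,p1,c2,p2):
    a=[ray(c1,*p1),ray(c2,*p2)];A=sum(np.eye(3)-np.outer(d,d) for o,d in a);b=sum((np.eye(3)-np.outer(d,d))@o for o,d in a)
    x=np.linalg.solve(A,b);return x,[round(float(np.linalg.norm(np.cross(x-o,d))),1) for o,d in a]
E
python3 - <<'E'
import pickle,numpy as np,cv2
from h import *
np.set_printoptions(precision=1,suppress=True)
d=pickle.load(open("d0.pkl","rb"));t,s=d["top"],d["side"]
P=lambda x,y:(205+(x+.5)/3-.5,180+(y+.5)/3-.5); S=lambda x,y:(205+(x+.5)/2.3-.5,155+(y+.5)/2.3-.5)
F={"cap":((133,138),(140,127),117.5),"knob":((257,254),(283,120),95),"bolt":((269,174),(230,92),60),
"cA":((73,15),(15,147),20),"cB":((390,100),(240,13),20),"cC":((340,303),(350,135),20),"cD":((18,215),(117,293),20),
"strip_end":((360,201),(291,72),20)}
for k,(a,b,z) in F.items():
    print(k,*tri(t,P(*a),s,S(*b)),"top@z",atz(t,P(*a),z),"side@z",atz(s,S(*b),z))
# depth-based cap: points 108-128 high near cap
for n,c in d.items():
    D=c["depth"];v,u=np.mgrid[:384,:512];K=c["mtx"];X=np.stack([(u-K[0,2])/K[0,0]*D,(v-K[1,2])/K[1,1]*D,D],-1)
    T=np.array(c["T"]);W=X@T[:3,:3].T+T[:3,3];ok=D>0
    for nm,ctr,rad,lo,hi in (("cap",F["cap"],45,108,130),("knob",F["knob"],20,86,105)):
        g=atz(t,P(*ctr[0]),ctr[2]);m=ok&(np.hypot(W[...,0]-g[0],W[...,1]-g[1])<rad)&(W[...,2]>lo)&(W[...,2]<hi)
        q=W[m];print(n,nm,m.sum(),np.median(q,0) if len(q) else "", cv2.minEnclosingCircle(q[:,:2].astype(np.float32)) if len(q) else "")
E
```

```text
cap [ 519.9 -133.3  113.4] [1.1, 1.1] top@z [ 518.8 -134.2  117.5] side@z [ 519.6 -131.2  117.5]
knob [ 437.1 -225.5   96.4] [0.5, 0.5] top@z [ 436.6 -225.8   95. ] side@z [ 437.8 -225.9   95. ]
bolt [ 496.7 -235.1   60.6] [1.9, 1.9] top@z [ 495.1 -236.1   60. ] side@z [ 498.5 -234.4   60. ]
cA [623.1 -75.9  20.7] [1.8, 1.8] top@z [621.7 -76.9  20. ] side@z [625.  -75.2  20. ]
cB [ 558.3 -336.    13.7] [1.3, 1.3] top@z [ 556.7 -335.6   20. ] side@z [ 557.4 -331.6   20. ]
cC [ 395.2 -296.1   12.8] [1.2, 1.2] top@z [ 394.9 -295.8   20. ] side@z [ 395.4 -291.6   20. ]
cD [460.1 -35.5  13.7] [1.9, 1.9] top@z [458.7 -37.6  20. ] side@z [460.4 -33.2  20. ]
strip_end [ 476.5 -310.7   20.4] [1.4, 1.4] top@z [ 475.3 -311.5   20. ] side@z [ 477.8 -310.2   20. ]
top cap 603 [ 518.8 -134.7  117.3] ((519.232177734375, -134.72695922851562), 30.30955696105957)
top knob 76 [ 433.2 -226.3   93.5] ((433.4681701660156, -226.41319274902344), 10.62745189666748)
side cap 737 [ 520.3 -129.7  118.5] ((522.004150390625, -132.0294189453125), 30.66654396057129)
side knob 99 [ 434.8 -222.3   94.6] ((435.0572509765625, -223.47291564941406), 11.574261665344238)
```

```bash
cat >> h.py <<'E'
from scipy.spatial.transform import Rotation as Ro
def plan(p0,rpy0,p1,yaw1,n,op):
    """rows from pose to tool-down pose at p1, yaw1 (deg, unwrapped relative to rpy0 yaw)"""
    R=Ro.from_euler('xyz',rpy0,degrees=True);G=Ro.from_euler('xyz',[180,0,yaw1],degrees=True)
    y0=rpy0[2];p=np.array(p0,float);out=[]
    dy=yaw1-y0
    for i in range(1,n+1):
        Rn=Ro.from_euler('xyz',[180,0,y0+dy*i/n],degrees=True);pn=np.array(p0)+(np.array(p1)-p0)*i/n
        row=[op]+list(np.round(R.inv().apply(pn-p),1))+list(np.round(np.degrees((R.inv()*Rn).as_rotvec())/5,2))
        out.append([float(x) for x in row])
        p=p+R.apply(row[1:4]);R=R*Ro.from_rotvec(np.radians(np.array(row[4:])*5))
    for k in range(0,n,8): print(out[k:k+8])
E
python3 - <<'E'
from bench import r
from h import *
s=r.sense();plan([225.2,556.1,231.3],[180,0,157.95],[435,-225,200],-10.0,40,0.2)
E
```

```text
[[0.2, -12.2, -16.1, 0.8, 0.0, -0.0, 0.84], [0.2, -13.3, -15.2, 0.8, -0.0, -0.0, 0.84], [0.2, -14.5, -14.2, 0.7, -0.0, -0.0, 0.84], [0.2, -15.4, -13.1, 0.8, -0.0, -0.0, 0.84], [0.2, -16.3, -11.9, 0.8, -0.0, -0.0, 0.84], [0.2, -17.2, -10.7, 0.8, -0.0, -0.0, 0.84], [0.2, -17.9, -9.4, 0.8, -0.0, -0.0, 0.84], [0.2, -18.5, -8.1, 0.8, -0.0, -0.0, 0.84]]
[[0.2, -19.1, -6.7, 0.7, -0.0, -0.0, 0.84], [0.2, -19.5, -5.2, 0.8, -0.0, -0.0, 0.84], [0.2, -19.9, -3.9, 0.8, -0.0, -0.0, 0.84], [0.2, -20.0, -2.3, 0.8, -0.0, -0.0, 0.84], [0.2, -20.2, -0.9, 0.8, -0.0, -0.0, 0.84], [0.2, -20.3, 0.6, 0.8, -0.0, -0.0, 0.84], [0.2, -20.1, 2.1, 0.7, -0.0, -0.0, 0.84], [0.2, -19.9, 3.5, 0.8, -0.0, -0.0, 0.84]]
[[0.2, -19.6, 5.0, 0.8, -0.0, -0.0, 0.84], [0.2, -19.1, 6.4, 0.8, -0.0, -0.0, 0.84], [0.2, -18.7, 7.8, 0.8, -0.0, -0.0, 0.84], [0.2, -18.0, 9.1, 0.7, -0.0, -0.0, 0.84], [0.2, -17.4, 10.5, 0.8, -0.0, -0.0, 0.83], [0.2, -16.5, 11.6, 0.8, -0.0, -0.0, 0.84], [0.2, -15.6, 12.9, 0.8, -0.0, -0.0, 0.84], [0.2, -14.6, 13.9, 0.8, -0.0, -0.0, 0.84]]
[[0.2, -13.6, 15.0, 0.8, -0.0, -0.0, 0.84], [0.2, -12.4, 16.0, 0.7, -0.0, -0.0, 0.84], [0.2, -11.3, 16.8, 0.8, -0.0, -0.0, 0.84], [0.2, -9.9, 17.6, 0.8, -0.0, -0.0, 0.84], [0.2, -8.7, 18.2, 0.8, -0.0, -0.0, 0.84], [0.2, -7.3, 18.9, 0.8, -0.0, -0.0, 0.84], [0.2, -5.9, 19.3, 0.8, -0.0, -0.0, 0.84], [0.2, -4.5, 19.7, 0.7, -0.0, -0.0, 0.84]]
[[0.2, -3.0, 20.0, 0.8, -0.0, -0.0, 0.84], [0.2, -1.5, 20.2, 0.8, -0.0, -0.0, 0.84], [0.2, -0.1, 20.2, 0.8, -0.0, -0.0, 0.84], [0.2, 1.4, 20.2, 0.8, -0.0, -0.0, 0.84], [0.2, 2.9, 20.0, 0.8, -0.0, -0.0, 0.84], [0.2, 4.4, 19.7, 0.7, -0.0, -0.0, 0.84], [0.2, 5.8, 19.4, 0.8, -0.0, -0.0, 0.84], [0.2, 7.2, 18.9, 0.8, -0.0, -0.0, 0.84]]
```

Emit:
{"api": "apply_moves", "payload": {"steps": [[0.2,-12,-16,0.8,0,0,0.84],[0.2,-13,-15,0.8,0,0,0.84],[0.2,-14.5,-14,0.8,0,0,0.84],[0.2,-15.5,-13,0.8,0,0,0.84],[0.2,-16.5,-12,0.8,0,0,0.84],[0.2,-17,-10.5,0.8,0,0,0.84],[0.2,-18,-9.5,0.8,0,0,0.84],[0.2,-18.5,-8,0.8,0,0,0.84]]}}

```text
time: 0.9
tool_pos: [267.1, 399.5, 224.4]
tcp_rot: [-180.0, 0.0, 124.2]
ft_force: [0.2, 0.1, 0.1]
finger_gap: 51.2
grip_force: 0.0
```

Emit:
{"api": "apply_moves", "payload": {"steps": [[0.2,-19,-6.5,0.8,0,0,0.84],[0.2,-19.5,-5,0.8,0,0,0.84],[0.2,-20,-4,0.8,0,0,0.84],[0.2,-20,-2.5,0.8,0,0,0.84],[0.2,-20,-1,0.8,0,0,0.84],[0.2,-20.5,0.5,0.8,0,0,0.84],[0.2,-20,2,0.8,0,0,0.84],[0.2,-20,3.5,0.8,0,0,0.84]]}}

```text
time: 1.7
tool_pos: [308.8, 243.4, 218.1]
tcp_rot: [-180.0, 0.0, 90.6]
ft_force: [-0.1, 0.1, -0.5]
finger_gap: 51.2
grip_force: 0.0
```

Emit:
{"api": "apply_moves", "payload": {"steps": [[0.2,-19.5,5,0.8,0,0,0.84],[0.2,-19,6.5,0.8,0,0,0.84],[0.2,-18.5,8,0.8,0,0,0.84],[0.2,-18,9,0.8,0,0,0.84],[0.2,-17.5,10.5,0.8,0,0,0.84],[0.2,-16.5,11.5,0.8,0,0,0.84],[0.2,-15.5,13,0.8,0,0,0.84],[0.2,-14.5,14,0.8,0,0,0.84]]}}

```text
time: 2.5
tool_pos: [351.1, 87.8, 211.7]
tcp_rot: [-180.0, 0.0, 57.0]
ft_force: [-0.5, -0.2, -0.0]
finger_gap: 51.2
grip_force: 0.0
```

Emit:
{"api": "apply_moves", "payload": {"steps": [[0.2,-13.5,15,0.8,0,0,0.84],[0.2,-12.5,16,0.8,0,0,0.84],[0.2,-11.5,17,0.8,0,0,0.84],[0.2,-10,17.5,0.8,0,0,0.84],[0.2,-8.5,18,0.8,0,0,0.84],[0.2,-7.5,19,0.8,0,0,0.84],[0.2,-6,19.5,0.8,0,0,0.84],[0.2,-4.5,19.5,0.8,0,0,0.84]]}}

```text
time: 3.3
tool_pos: [392.6, -68.7, 205.3]
tcp_rot: [-180.0, 0.0, 23.4]
ft_force: [-0.1, -0.4, -0.1]
finger_gap: 51.3
grip_force: 0.0
```

Emit:
{"api": "apply_moves", "payload": {"steps": [[0.2,-3,20,0.8,0,0,0.84],[0.2,-1.5,20,0.8,0,0,0.84],[0.2,0,20,0.8,0,0,0.84],[0.2,1.5,20,0.8,0,0,0.84],[0.2,3,20,0.8,0,0,0.84],[0.2,4.5,19.5,0.8,0,0,0.84],[0.2,6,19.5,0.8,0,0,0.84],[0.2,7,19,0.8,0,0,0.84]]}}

```text
time: 4.1
tool_pos: [434.8, -224.2, 198.8]
tcp_rot: [-180.0, 0.0, -10.2]
ft_force: [0.6, 0.9, -0.6]
finger_gap: 51.3
grip_force: 0.0
```

```bash
python3 - <<'E'
from bench import r
import cv2,numpy as np,pickle
s=r.sense();print({k:np.round(s[k],1) for k in("time","joint_pos","tool_pos","tcp_rot","finger_gap","ft_force")})
c=r.snapshot("wrist");pickle.dump((s,c),open("w1.pkl","wb"));print(c["mtx"],np.round(c["hand_eye"],3))
cv2.imwrite("pics/w1.png",c["color"])
E
```

```text
{'time': np.float64(4.1), 'joint_pos': array([-33.3,  -8.9, 104.9,   0. ,  84. ,  66.9]), 'tool_pos': array([ 434.8, -224.2,  198.8]), 'tcp_rot': array([-180. ,    0. ,  -10.2]), 'finger_gap': np.float64(51.3), 'ft_force': array([ 0.6,  0.9, -0.6])}
[[331.50317147   0.         259.75269102]
 [  0.         331.50317147 188.84706715]
 [  0.           0.           1.        ]] [[ 1.00000e-03 -9.52000e-01 -3.06000e-01  7.77290e+01]
 [ 1.00000e+00  1.00000e-03 -0.00000e+00 -2.30000e-01]
 [ 1.00000e-03 -3.06000e-01  9.52000e-01 -1.42479e+02]
 [ 0.00000e+00  0.00000e+00  0.00000e+00  1.00000e+00]]
```

View pics/w1.png

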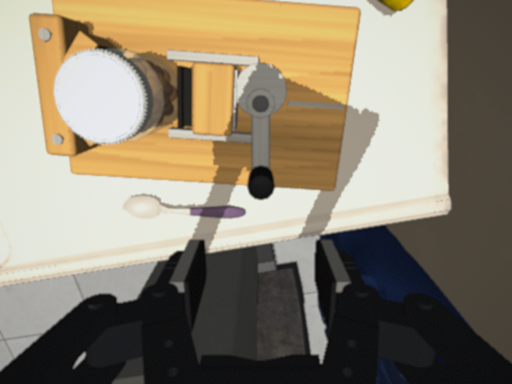

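The wrist view shows the knob top at about (261,187), the pivot bolt at (260,103), the steel strip heading right along row 104, and the cap top centre at about (101,96).

```bash
cat >> h.py <<'E'
def wcam(s,c):
    T=np.eye(4);T[:3,:3]=Ro.from_euler('xyz',s["tcp_rot"],degrees=True).as_matrix();T[:3,3]=s["tool_pos"]
    return {"mtx":c["mtx"],"T":T@np.array(c["hand_eye"])}
E
python3 - <<'E'
import pickle
from h import *
np.set_printoptions(precision=1,suppress=True)
s,c=pickle.load(open("w1.pkl","rb"));w=wcam(s,c);t=pickle.load(open("d0.pkl","rb"))["top"]
P=lambda x,y:(205+(x+.5)/3-.5,180+(y+.5)/3-.5)
for k,a,b,z in(("knob",(261,187),(257,254),95),("bolt",(260,103),(269,174),60),("cap",(101,96),(133,138),117.5),("strip",(340,105),(360,201),20),("bA",(62,0),None,20),("bB",(360,9),None,20),("bC",(335,190),None,20),("bD",(74,172),None,20)):
    print(k,atz(w,a,z),*(tri(w,a,t,P(*b)) if b else ()))
E
```

```text
knob [ 434.6 -224.8   95. ] [ 437.1 -225.3  103.2] [0.1, 0.1]
bolt [ 495.2 -234.8   60. ] [ 495.4 -235.2   69.9] [0.5, 0.5]
cap [ 521.1 -134.4  117.5] [ 520.  -134.2  117.1] [1.2, 1.2]
strip [ 477.8 -308.2   20. ] [ 474.5 -316.1  -14.5] [0.4, 0.4]
bA [607.6 -81.9  20. ]
bB [ 555.3 -333.6   20. ]
bC [ 394.8 -294.5   20. ]
bD [459.8 -39.1  20. ]
```

Emit:
{"api": "apply_moves", "payload": {"steps": [[0.2,0,0.8,30,0,0,0],[0.2,0,0,30,0,0,0],[0.2,0,0,30,0,0,0],[0.2,0,0,25,0,0,0],[0.2,0,0,20,0,0,0],[0.2,0,0,0,0,0,0],[-1,0,0,0,0,0,0],[-1,0,0,0,0,0,0]], "squeeze": 35}}

```text
time: 4.95
tool_pos: [435.6, -224.8, 65.8]
tcp_rot: [180.0, -0.1, -10.0]
ft_force: [0.7, -0.0, -0.1]
finger_gap: 22.9
grip_force: 0.0
```

Emit:
{"api": "apply_moves", "payload": {"steps": [[-1,0,0,0,0,0,0],[-1,0,0,0,0,0,0],[-1,0,0,0,0,0,0],[-1,0,0,0,0,0,0],[-1,0,0,0,0,0,0],[-1,0,0,0,0,0,0],[-1,0,0,0,0,0,0],[-1,0,0,0,0,0,0]]}}

```text
time: 5.75
tool_pos: [435.6, -224.9, 65.9]
tcp_rot: [179.9, -0.1, -10.0]
ft_force: [-2.5, 2.5, 5.9]
finger_gap: 20.5
grip_force: 34.5
```

Emit:
{"api": "apply_moves", "payload": {"steps": [[-1,0.1,2.7,0,0,0,-0.5],[-1,0.2,5.4,0,0,0,-1],[-1,0.2,5.4,0,0,0,-1],[-1,0.3,5.4,0,0,0,-1],[-1,0.2,5.4,0,0,0,-1],[-1,0.2,5.4,0,0,0,-1],[-1,0.3,5.4,0,0,0,-1],[-1,0.2,5.4,0,0,0,-1]]}}

```text
time: 6.55
tool_pos: [441.7, -263.9, 65.9]
tcp_rot: [179.9, -0.1, 27.7]
ft_force: [-1.2, 4.8, 8.2]
finger_gap: 20.6
grip_force: 34.8
```

Emit:
{"api": "apply_moves", "payload": {"steps": [[-1,0.2,5.4,0,0,0,-1],[-1,0.2,5.4,0,0,0,-1],[-1,0.2,5.4,0,0,0,-1],[-1,0.3,5.4,0,0,0,-1],[-1,0.2,5.4,0,0,0,-1],[-1,0.2,5.4,0,0,0,-1],[-1,0.3,5.4,0,0,0,-1],[-1,0,0,0,0,0,0]]}}

```text
time: 7.35
tool_pos: [468.4, -290.1, 65.9]
tcp_rot: [179.9, -0.0, 62.7]
ft_force: [-0.6, 4.8, 7.6]
finger_gap: 21.1
grip_force: 35.1
```

Emit:
{"api": "apply_moves", "payload": {"steps": [[-1,0.2,5.4,0,0,0,-1],[-1,0.2,5.4,0,0,0,-1],[-1,0.1,3.4,0,0,0,-0.63],[-1,0,0,0,0,0,0],[-1,0,0,0,0,0,0],[-1,0,0,0,0,0,0],[-1,0,0,0,0,0,0],[-1,0,0,0,0,0,0]]}}

```text
time: 8.15
tool_pos: [481.2, -294.8, 65.9]
tcp_rot: [179.9, -0.0, 75.6]
ft_force: [-0.2, 5.3, 7.8]
finger_gap: 20.9
grip_force: 35.0
```

Emit:
{"api": "apply_moves", "payload": {"steps": [[0.1,0,0,0,0,0,0],[0.1,0,0,0,0,0,0],[0.1,0,0,0,0,0,0],[0.1,0,0,-20,0,0,0],[0.1,0,0,-40,0,0,0],[0.1,0,0,-40,0,0,0],[0.1,0,0,-40,0,0,0],[0.1,0,0,0,0,0,0]]}}

```text
time: 8.95
tool_pos: [483.2, -297.6, 211.9]
tcp_rot: [179.4, 0.3, 75.6]
ft_force: [0.3, -1.5, 0.9]
finger_gap: 46.8
grip_force: 0.0
```

```bash
python3 - <<'E'
from bench import r
import cv2,numpy as np,pickle
s=r.sense();print({k:np.round(s[k],1) for k in("time","joint_pos","tool_pos","tcp_rot","finger_gap","ft_force")})
c=r.snapshot("wrist");t=r.snapshot("top");sd=r.snapshot("side");pickle.dump((s,c,t,sd),open("w2.pkl","wb"))
a=cv2.resize(t["color"][180:285,205:340],None,fx=2.9,fy=2.9,interpolation=cv2.INTER_CUBIC)
b=cv2.resize(sd["color"][155:285,205:365],None,fx=2.4,fy=2.4,interpolation=cv2.INTER_CUBIC)
im=np.zeros((312,800,3),np.uint8);im[:a.shape[0],:a.shape[1]]=a;im[:b.shape[0],400:400+b.shape[1]]=b
cv2.imwrite("pics/w2.png",c["color"]);cv2.imwrite("pics/c2.png",im)
E
```

```text
{'time': np.float64(9.0), 'joint_pos': array([-36.8,   2.4,  92.7,  -0. ,  84.3, -22.4]), 'tool_pos': array([ 483.2, -297.6,  211.9]), 'tcp_rot': array([179.4,   0.3,  75.6]), 'finger_gap': np.float64(46.8), 'ft_force': array([ 0.3, -1.5,  0.9])}
```

View pics/w2.png

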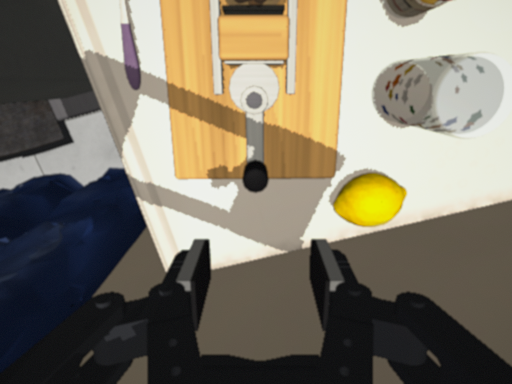

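View pics/c2.png

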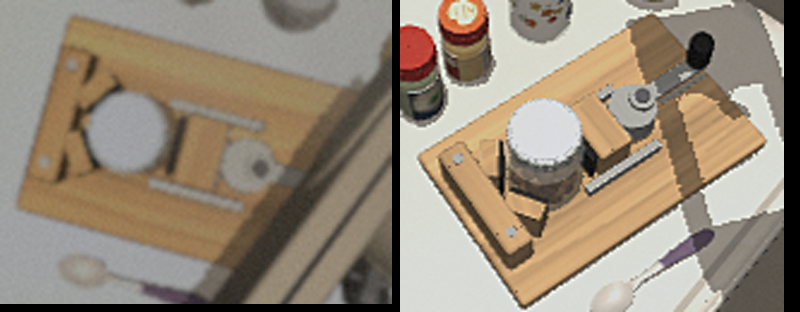

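The wrist view now shows the bolt at (254,100) and the knob top at about (256,178), with the lever covering the strip. In the top crop the sliding jaw is up against the jar. I'll measure the lever angle and the new cap centre.

```bash
python3 - <<'E'
import pickle
from h import *
import cv2
np.set_printoptions(precision=1,suppress=True)
s,c,t,sd=pickle.load(open("w2.pkl","rb"));w=wcam(s,c)
k=atz(w,(256,178),95);b=atz(w,(254.5,100),60);print("knob",k,"bolt",b,"ang",np.degrees(np.arctan2(*(k-b)[[1,0]]))%360)
P=[atz(w,p,20) for p in((176,179),(336,178))];print(P,"board -y dir",np.degrees(np.arctan2(*(P[1]-P[0])[[1,0]]))-90+360)
S=lambda x,y:(205+(x-400+.5)/2.4-.5,155+(y+.5)/2.4-.5)
k=atz(sd,S(703,42),95);b=atz(sd,S(642,96),60);print("side",k,b,"ang",np.degrees(np.arctan2(*(k-b)[[1,0]]))%360,np.linalg.norm((k-b)[:2]))
for n,q in(("top",t),("side",sd)):
    D=q["depth"];v,u=np.mgrid[:384,:512];K=q["mtx"];X=np.stack([(u-K[0,2])/K[0,0]*D,(v-K[1,2])/K[1,1]*D,D],-1)
    T=np.array(q["T"]);W=X@T[:3,:3].T+T[:3,3];m=(D>0)&(np.hypot(W[...,0]-520,W[...,1]+133)<45)&(W[...,2]>108)&(W[...,2]<130)
    print(n,np.median(W[m],0),cv2.minEnclosingCircle(W[m][:,:2].astype(np.float32)))
plan(s["tool_pos"],[180,0,75.6],[521.5,-132.5,190],-20,24,1)
E
```

```text
knob [ 481.8 -292.9   95. ] bolt [ 495.5 -235.    60. ] ang 256.6886055960975
[array([ 395., -294.,   20.]), array([ 557.7, -335.1,   20. ])] board -y dir 255.84073719285067
side [ 481. -295.   95.] [ 497.2 -235.6   60. ] ang 254.80247412229178 61.591446041786384
top [ 519.8 -133.9  117.3] ((519.8154907226562, -133.4119110107422), 30.33978271484375)
side [ 520.5 -128.9  118.5] ((522.3013916015625, -131.05987548828125), 30.5479793548584)
[[1.0, 7.1, -0.2, 0.9, 0.0, -0.0, 0.8], [1.0, 7.0, -0.6, 0.9, -0.0, -0.0, 0.79], [1.0, 7.0, -1.2, 0.9, -0.0, -0.0, 0.8], [1.0, 6.8, -1.6, 0.9, -0.0, -0.0, 0.8], [1.0, 6.8, -2.1, 1.0, -0.0, -0.0, 0.79], [1.0, 6.6, -2.5, 0.9, -0.0, -0.0, 0.8], [1.0, 6.3, -3.0, 0.9, -0.0, -0.0, 0.8], [1.0, 6.2, -3.5, 0.9, -0.0, -0.0, 0.79]]
[[1.0, 5.9, -3.8, 0.9, -0.0, -0.0, 0.8], [1.0, 5.6, -4.3, 0.9, -0.0, -0.0, 0.8], [1.0, 5.3, -4.7, 0.9, -0.0, -0.0, 0.79], [1.0, 5.0, -5.0, 0.9, -0.0, -0.0, 0.8], [1.0, 4.7, -5.3, 0.9, -0.0, -0.0, 0.8], [1.0, 4.2, -5.7, 1.0, -0.0, -0.0, 0.79], [1.0, 3.8, -5.9, 0.9, -0.0, -0.0, 0.8], [1.0, 3.4, -6.2, 0.9, -0.0, -0.0, 0.8]]
[[1.0, 3.0, -6.4, 0.9, -0.0, -0.0, 0.79], [1.0, 2.5, -6.6, 0.9, -0.0, -0.0, 0.8], [1.0, 2.1, -6.7, 0.9, -0.0, -0.0, 0.8], [1.0, 1.6, -6.9, 0.9, -0.0, -0.0, 0.79], [1.0, 1.1, -7.0, 0.9, -0.0, -0.0, 0.8], [1.0, 0.6, -7.0, 0.9, -0.0, -0.0, 0.8], [1.0, 0.1, -7.1, 1.0, -0.0, -0.0, 0.79], [1.0, -0.3, -7.0, 0.9, -0.0, -0.0, 0.8]]
```

Emit:
{"api": "apply_moves", "payload": {"steps": [[1,7,0,1,0,0,0.8],[1,7,-0.5,1,0,0,0.8],[1,7,-1,1,0,0,0.8],[1,7,-1.5,1,0,0,0.8],[1,7,-2,1,0,0,0.8],[1,6.5,-2.5,1,0,0,0.8],[1,6.5,-3,1,0,0,0.8],[1,6,-3.5,1,0,0,0.8]]}}

```text
time: 9.9
tool_pos: [492.7, -239.3, 193.7]
tcp_rot: [-179.8, 0.1, 43.4]
ft_force: [1.1, 0.2, -0.6]
finger_gap: 85.5
grip_force: 0.0
```

Emit:
{"api": "apply_moves", "payload": {"steps": [[1,6,-4,1,0,0,0.8],[1,5.5,-4.5,1,0,0,0.8],[1,5.5,-4.5,1,0,0,0.8],[1,5,-5,1,0,0,0.8],[1,4.5,-5.5,1,0,0,0.8],[1,4,-5.5,1,0,0,0.8],[1,4,-6,1,0,0,0.8],[1,3.5,-6,1,0,0,0.8]]}}

```text
time: 10.7
tool_pos: [505.5, -184.4, 185.8]
tcp_rot: [-179.9, 0.2, 11.4]
ft_force: [-0.5, 0.3, 0.7]
finger_gap: 85.4
grip_force: 0.0
```

Emit:
{"api": "apply_moves", "payload": {"steps": [[1,3,-6.5,1,0,0,0.8],[1,2.5,-6.5,1,0,0,0.8],[1,2,-6.5,1,0,0,0.8],[1,1.5,-7,1,0,0,0.8],[1,1,-7,1,0,0,0.8],[1,0.5,-7,1,0,0,0.8],[1,0,-7,1,0,0,0.8],[1,0,-7,0,0,0,0.6]]}}

```text
time: 11.5
tool_pos: [518.2, -129.8, 178.6]
tcp_rot: [180.0, 0.2, -19.6]
ft_force: [0.9, 0.5, -0.9]
finger_gap: 85.2
grip_force: 0.0
```

```bash
python3 - <<'E'
from bench import r
import cv2,numpy as np,pickle
s=r.sense();print({k:np.round(s[k],1) for k in("time","joint_pos","tool_pos","tcp_rot","finger_gap","ft_force")})
c=r.snapshot("wrist");pickle.dump((s,c),open("w3.pkl","wb"))
cv2.imwrite("pics/w3.png",c["color"])
E
```

```text
{'time': np.float64(11.5), 'joint_pos': array([-19.6,  -0.7,  99.3,  -0. ,  81.6,  90. ]), 'tool_pos': array([ 518.2, -129.8,  178.6]), 'tcp_rot': array([180. ,   0.2, -19.6]), 'finger_gap': np.float64(85.2), 'ft_force': array([ 0.9,  0.5, -0.9])}
```

View pics/w3.png

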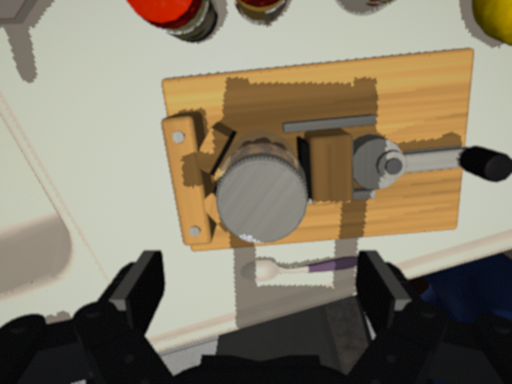

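The cap's top face spans x 217–307 and y 157–242, so its centre is about (262,199). The lever points along the board toward the right edge.

```bash
python3 - <<'E'
import pickle
from h import *
np.set_printoptions(precision=1,suppress=True)
s,c=pickle.load(open("w3.pkl","rb"));w=wcam(s,c)
for p in((262,199),(217,199),(307,199),(262,157),(262,242)): print(atz(w,p,117.5))
g=np.array([521,-132.5,0]);R=Ro.from_euler('xyz',s["tcp_rot"],degrees=True);print(R.inv().apply(g-s["tool_pos"]))
g=atz(w,(262,199),117.5);print(R.inv().apply(g-s["tool_pos"]))
D=c["depth"];v,u=np.mgrid[:384,:512];K=c["mtx"];X=np.stack([(u-K[0,2])/K[0,0]*D,(v-K[1,2])/K[1,1]*D,D],-1)
W=X@w["T"][:3,:3].T+w["T"][:3,3];m=(D>0)&(np.hypot(W[...,0]-520,W[...,1]+133)<45)&(W[...,2]>112)&(W[...,2]<130)
import cv2;print(np.median(W[m],0),cv2.minEnclosingCircle(W[m][:,:2].astype(np.float32)))
E
```

```text
[ 522.5 -132.7  117.5]
[ 532.2 -105.   117.5]
[ 512.7 -160.3  117.5]
[ 548.8 -142.   117.5]
[ 493.1 -122.4  117.5]
[  4.3   1.6 178.6]
[ 5.3  1.3 61.1]
[ 523.  -132.2  118.2] ((520.474853515625, -131.28964233398438), 30.761581420898438)
```

Emit:
{"api": "apply_moves", "payload": {"steps": [[1,4.5,1.5,20,0,0,0],[1,0,0,20,0,0,0],[1,0,0,20,0,0,0],[1,0,0,17,0,0,0],[1,0,0,10,0,0,0],[1,0,0,5,0,0,0],[1,0,0,0,0,0,0],[-1,0,0,0,0,0,0]], "squeeze": 70}}

```text
time: 12.35
tool_pos: [523.7, -133.6, 89.9]
tcp_rot: [-180.0, -0.0, -19.4]
ft_force: [1.1, -0.0, 0.6]
finger_gap: 73.4
grip_force: 0.0
```

Emit:
{"api": "apply_moves", "payload": {"steps": [[-1,0,0,0,0,0,0],[-1,0,0,0,0,0,0],[-1,0,0,0,0,0,0],[-1,0,0,0,0,0,0],[-1,0,0,0,0,0,0],[-1,0,0,0,0,0,0],[-1,0,0,0,0,0,0],[-1,0,0,0,0,0,0]]}}

```text
time: 13.15
tool_pos: [524.3, -133.7, 91.0]
tcp_rot: [-180.0, -0.1, -19.4]
ft_force: [-1.0, 1.7, 5.1]
finger_gap: 59.0
grip_force: 73.7
```

Emit:
{"api": "apply_moves", "payload": {"steps": [[0.7,0,0,0,0,0,0],[0.7,0,0,0,0,0,0],[0.7,-1.2,0,3,0,0,0],[0.7,-1.3,0,3,0,0,0],[0.7,0,0,0,0,0,0],[-1,0,0,0,0,0,0],[-1,0,0,0,0,0,0],[-1,0,0,0,0,0,0]]}}

```text
time: 13.95
tool_pos: [520.8, -132.5, 83.4]
tcp_rot: [-180.0, 0.0, -19.4]
ft_force: [-2.7, 1.4, 2.9]
finger_gap: 59.1
grip_force: 74.5
```

Emit:
{"api": "apply_moves", "payload": {"steps": [[-1,0,0,0,0,0,0],[-1,0,0,0,0,0,0],[-1,0,0,0,0,0,0],[-1,0,0,0,0,0,-0.5],[-1,0,0,-0.2,0,0,-1],[-1,0,0,-0.2,0,0,-1],[-1,0,0,-0.2,0,0,-1],[-1,0,0,-0.2,0,0,-1]]}}

```text
time: 14.75
tool_pos: [521.7, -132.4, 84.1]
tcp_rot: [-180.0, -0.1, 3.3]
ft_force: [1.2, 4.8, 0.5]
finger_gap: 59.3
grip_force: 75.8
```

```bash
python3 - <<'E'
from bench import r
import numpy as np
s=r.sense();print({k:np.round(s[k],2) for k in("time","joint_pos","tool_pos","tcp_rot","finger_gap","ft_force","wrist_torque","grip_force")})
E
```

```text
{'time': np.float64(14.75), 'joint_pos': array([-1.9730e+01,  4.8800e+00,  1.0396e+02,  6.0000e-02,  7.1080e+01,
        6.6970e+01]), 'tool_pos': array([ 521.69, -132.35,   84.05]), 'tcp_rot': array([-1.7998e+02, -1.0000e-01,  3.2800e+00]), 'finger_gap': np.float64(59.33), 'ft_force': array([1.22, 4.76, 0.5 ]), 'wrist_torque': array([ 0.51, -0.22, -0.4 ]), 'grip_force': np.float64(75.8)}
```

Emit:
{"api": "apply_moves", "payload": {"steps": [[-1,0,0,-0.2,0,0,-1],[-1,0,0,-0.2,0,0,-1],[-1,0,0,-0.2,0,0,-1],[-1,0,0,-0.2,0,0,-1],[-1,0,0,-0.2,0,0,-1],[-1,0,0,-0.2,0,0,-1],[-1,0,0,-0.2,0,0,-1],[-1,0,0,0,0,0,0]]}}

```text
time: 15.55
tool_pos: [521.0, -132.5, 85.1]
tcp_rot: [-180.0, -0.0, 38.2]
ft_force: [-1.2, 1.5, -0.4]
finger_gap: 59.6
grip_force: 76.0
```

```bash
python3 - <<'E'
from bench import r
import numpy as np,cv2,pickle
s=r.sense();print({k:np.round(s[k],2) for k in("time","tool_pos","tcp_rot","finger_gap","ft_force","wrist_torque","grip_force")})
E
```

```text
{'time': np.float64(15.55), 'tool_pos': array([ 521.02, -132.49,   85.13]), 'tcp_rot': array([-1.7999e+02, -1.0000e-02,  3.8180e+01]), 'finger_gap': np.float64(59.57), 'ft_force': array([-1.21,  1.49, -0.45]), 'wrist_torque': array([0.2 , 0.14, 0.02]), 'grip_force': np.float64(75.98)}
```

Emit:
{"api": "apply_moves", "payload": {"steps": [[-1,0,0,-0.2,0,0,-1],[-1,0,0,-0.2,0,0,-1],[-1,0,0,-0.2,0,0,-1],[-1,0,0,-0.2,0,0,-1],[-1,0,0,-0.2,0,0,-1],[-1,0,0,-0.2,0,0,-1],[-1,0,0,0,0,0,0],[-1,0,0,0,0,0,0]]}}

```text
time: 16.35
tool_pos: [520.9, -132.6, 86.5]
tcp_rot: [-180.0, 0.0, 67.9]
ft_force: [-0.6, 2.4, -0.7]
finger_gap: 59.3
grip_force: 76.0
```

```bash
python3 - <<'E'
from bench import r
import numpy as np,cv2,pickle
s=r.sense();print({k:np.round(s[k],2) for k in("time","tool_pos","tcp_rot","finger_gap","ft_force","wrist_torque","grip_force")})
sd=r.snapshot("side");t=r.snapshot("top");w=r.snapshot("wrist")
a=cv2.resize(sd["color"][145:275,195:355],None,fx=2.5,fy=2.5,interpolation=cv2.INTER_CUBIC)
b=cv2.resize(w["color"],(400,300))
im=np.zeros((325,800,3),np.uint8);im[:a.shape[0],:400]=a[:,:400];im[:300,400:]=b
cv2.imwrite("pics/c4.png",im)
E
```

```text
{'time': np.float64(16.35), 'tool_pos': array([ 520.9, -132.6,   86.5]), 'tcp_rot': array([-179.99,    0.  ,   67.87]), 'finger_gap': np.float64(59.25), 'ft_force': array([-0.59,  2.44, -0.71]), 'wrist_torque': array([0.26, 0.03, 0.01]), 'grip_force': np.float64(75.98)}
```

View pics/c4.png

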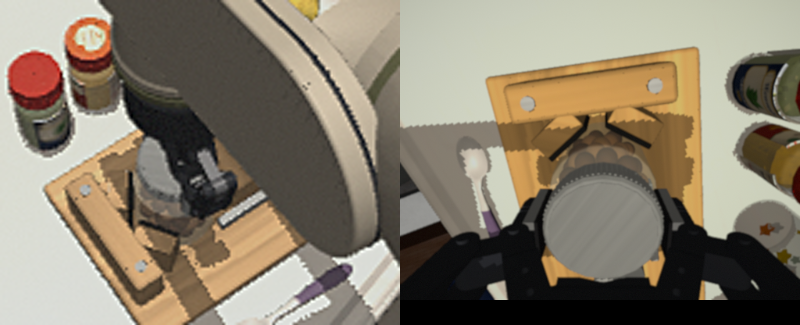

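The crop shows the cap gripped squarely, with the jar still in the V and the board undisturbed. The torque has dropped to about 0 after an 87° turn, so I'll try a gentle lift.

Emit:
{"api": "apply_moves", "payload": {"steps": [[-1,0,0,-1,0,0,0],[-1,0,0,-1,0,0,0],[-1,0,0,-1,0,0,0],[-1,0,0,-1,0,0,0],[-1,0,0,0,0,0,0],[-1,0,0,0,0,0,0],[-1,0,0,0,0,0,0],[-1,0,0,0,0,0,0]]}}

```text
time: 17.3
tool_pos: [521.0, -132.7, 90.8]
tcp_rot: [180.0, 0.0, 68.1]
ft_force: [-1.5, 1.1, -1.3]
finger_gap: 59.3
grip_force: 75.9
```

Emit:
{"api": "apply_moves", "payload": {"steps": [[-1,0,0,-4,0,0,0],[-1,0,0,-5,0,0,0],[-1,0,0,-5,0,0,0],[-1,0,0,-5,0,0,0],[-1,0,0,-5,0,0,0],[-1,0,0,-3,0,0,0],[-1,0,0,0,0,0,0],[-1,0,0,0,0,0,0]]}}

```text
time: 18.1
tool_pos: [520.9, -132.6, 117.7]
tcp_rot: [180.0, 0.0, 68.1]
ft_force: [-0.2, -0.2, -0.5]
finger_gap: 59.7
grip_force: 75.9
```

```bash
python3 - <<'E'
from bench import r
from h import *
import cv2,pickle
np.set_printoptions(precision=1,suppress=True)
s=r.sense();print({k:np.round(s[k],2) for k in("time","tool_pos","tcp_rot","finger_gap","ft_force","wrist_torque","grip_force")})
w=r.snapshot("wrist");sd=r.snapshot("side");pickle.dump((s,w,sd),open("w5.pkl","wb"))
T=wcam(s,w)["T"];D=w["depth"];v,u=np.mgrid[:384,:512];K=w["mtx"];X=np.stack([(u-K[0,2])/K[0,0]*D,(v-K[1,2])/K[1,1]*D,D],-1)
W=X@T[:3,:3].T+T[:3,3];m=(D>0)&(np.hypot(W[...,0]-521,W[...,1]+132)<27)&(W[...,2]>125)&(W[...,2]<175)
q=W[m];A=np.c_[q[:,:2]-q[:,:2].mean(0),np.ones(len(q))];print("captop z",np.median(q,0),len(q),np.linalg.lstsq(A,q[:,2],rcond=None)[0]*[1000,1000,1])
b=cv2.resize(w["color"],(480,360));a=cv2.resize(sd["color"][145:275,195:315],None,fx=2.6,fy=2.6,interpolation=cv2.INTER_CUBIC)
im=np.zeros((360,800,3),np.uint8);im[:a.shape[0],:a.shape[1]]=a;im[:,320:]=b;cv2.imwrite("pics/c5.png",im)
E
```

```text
{'time': np.float64(18.1), 'tool_pos': array([ 520.9, -132.6,  117.7]), 'tcp_rot': array([180. ,   0. ,  68.1]), 'finger_gap': np.float64(59.7), 'ft_force': array([-0.2, -0.2, -0.5]), 'wrist_torque': array([-0. ,  0.1,  0.1]), 'grip_force': np.float64(75.93)}
captop z [ 521.7 -130.2  152.4] 13397 [ -0.7   0.9 152.4]
```

View pics/c5.png

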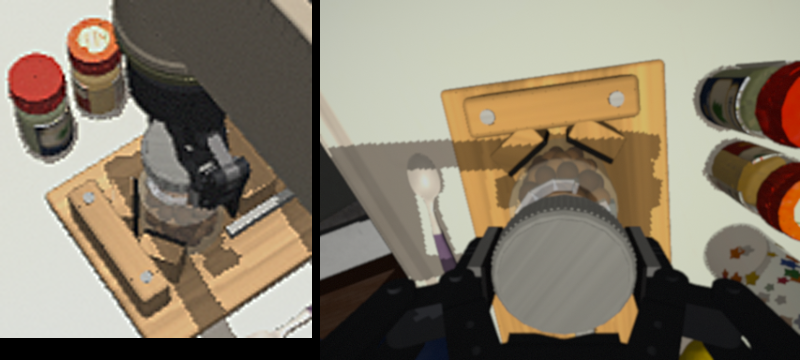

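The cap is held level. Its top is at z≈152, so the lower edge is at about 134, roughly 20 mm above the mouth. The jar still stands clamped in the V, and nothing else has moved.

```bash
python3 -c "
from bench import r
print(r.hand_in())"
```

```text
the job is handed in; nothing more can be done
None
```

I clamped the jar, unscrewed the cap and handed the job in at about 18 s; the gripper still holds the cap level over the mouth, with its lower edge about 2 cm above it.

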